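# Check the thickness gauge on the 10 mm step

### The job

Set up the morning check of the bench thickness gauge: swing its side lever up to its stop to raise the measuring foot, take the stepped steel setting block out of its wooden cradle and lay it flat on the gauge's table with the whole foot over the 10 mm step (the second step from the thin end), then ease the lever down gently, without letting the foot drop, until the foot rests on that step. Leave the small things standing round about where they are.

Things in the scene. Friction and masses are not known exactly. Their poses are not given: they have to be found in the camera images.
- gauge: Grey bench thickness gauge, fixed. Origin on the desk (z 0) under the axis of its measuring foot; x points from the open front to the column at the back, lift lever on the side y < 0. Base x -60..74, y -42..42 mm; on it a ground steel table, x -58..46, y -32..32, top at z 20 mm. Column x 47..77, y -18..18, up to z 149.
- gauge_head (a point): Point on the foot's axis at mid height of the gauge's arm, 101 mm over the desk; axes as the gauge's. The arm spans (in gauge axes) x -10..56, y -14..14, z 88..114 mm; a sleeve d 17 below it ends at z 80. The round indicator on top spans x -15..12, y -29..29, z 128..195 mm.
- lever_pivot (a point): Pivot of the lift lever, at (8, -20, 101) mm of the gauge; the pivot axis runs along the gauge's x. From it a straight rod d 6 points to the gauge's -y side and carries a black ball whose centre is 80 mm from the pivot.
- gauge_lever (a joint): Lift lever, rad. 0 = foot down, lever 15 deg below level; grows as the ball swings up; stop at 1.484 (70 deg above level). It lifts the foot 16.2 mm per rad. Near the top stop (above about 1.25) it stays up by itself; lower down the weight of ball and foot takes it down when it is let go. With the foot on the 10 mm step it reads about 0.62. Force at the ball under 2 N.
- lever_ball (a point): Centre of the black ball, d 18 mm, at the end of the lift lever.
- gauge_foot (a joint): Height of the foot's flat underside over the gauge table, m: 0 on the table, 0.024 fully raised. Moved by the lever; falls with it.
- foot_tip (a point): Centre of the flat underside of the measuring foot (round steel, d 12 mm).
- cradle: Beech cradle for the block, fixed to the desk, 152 (x) x 72 (y) mm, rim 28.5 mm high, floor at z 5. Origin on the desk at its centre. Its pocket (132 x 36 mm) holds the block a little below the rim with the block's x along the cradle's x. Both long sides are cut away down to the floor from x -37 to x +13 mm, as room for the fingers; there alone can the block be taken.
- step_block: Steel setting block, 128 (x) x 32 (y) mm, 0.36 kg. Origin at the middle of its flat underside. From -x to +x its thickness is 20 mm (x -64..-20, grip end with a small blue mark on top), 15 mm (x -20..8), 10 mm (x 8..36), 5 mm (x 36..64). It balances at about x -14.
- step_10 (a point): Centre of the upper face of the 10 mm step, 22 mm from the block's origin along +x, 10 mm above its underside; axes as the block's. The step is 28 x 32 mm.
- grip_end (a point): Middle of the block's 20 mm thick grip end, 44 mm from its origin towards -x, 10 mm up.
- jar: Sample jar with white lid, d 48, 67 mm tall, origin under its middle. Bystander.
- petri_dish: Petri dish with seeds, d 60, 13 mm tall. Bystander.
- brass_weight: Brass 100 g weight, d 23, 37 mm tall. Bystander.
- loupe: Folding loupe, 41 x 92 (y) x 14 mm. Bystander.
- glue_stick: Glue stick, upright, d 25, 90 mm tall. Bystander.
- tall_jar: Sample jar with red lid, d 42, 80 mm tall. Bystander.

How it is judged (in metres and radians):
On the way:
1. The lever has been swung up and the foot stands raised at least 21.5 mm over the table (value of joint gauge_lever above 1.35 rad and value of joint gauge_foot above 0.0215 m), for 0.2 s.
At the end, for the whole second after the job is handed in: The block lies flat on the gauge table (tilt under 0.04 rad), at rest; the foot rests on the 10 mm step (foot height 9 to 11 mm, within 1 mm of the step's face) with its whole face on that step: its centre within 8 mm of the step's centre along the block and 10 mm across it (x of foot_tip in the frame of step_10 between -0.008 and 0.008 m and y of foot_tip in the frame of step_10 between -0.01 and 0.01 m and z of foot_tip in the frame of step_10 between -0.001 and 0.001 m and value of joint gauge_foot between 0.009 and 0.011 m and angle between step_block's own z axis and vertical below 0.04 rad and linear speed of step_block below 0.01 m/s and velocity of joint gauge_foot between -0.005 and 0.005 m/s); the robot touches nothing.
It fails at once if The foot is let drop: it comes down faster than 0.05 m/s (velocity of joint gauge_foot below -0.05 m/s).
It fails at once if A bystander (jar, dish, weight, loupe, glue stick, tall jar) is moved more than 15 mm (distance of any of jar, petri_dish, brass_weight, loupe, glue_stick, tall_jar from where it was at the start of the episode above 0.015 m).
It also fails if it takes over 72 s, if anything falls off the work surface, if the arm or the gripper's body presses on something with over 40 N, if the wrist force passes 120 N, or if a joint passes its speed limit or range.

### The arm

A 6-joint arm with a two-finger parallel gripper is mounted at the origin on a cart in front of the work surface, level with it; the furniture and walls round the work are solid. World frame = base frame: x ahead of the robot, y to its left, z up, the work surface at z = 0. Lengths are in mm, angles in degrees, forces in N, time in s.
With the tool pointing down it reaches from about 300 to 850 mm from the base axis. Payload 4.2 kg.
Tool frame: the origin (TCP) lies at the centre of the arm's flange, where the gripper is bolted on; the fingertips stand 191 mm ahead of it and the grasp point (between the pads) lies 172 mm ahead of it; y points along the fingers, x is the direction in which the jaws open and shut, and the axes are right-handed (so a half turn about y gives the same grasp; the last joint's range is limited). The gripper opens to 91 mm and grips with 3 to 60 N. Pads are 32 mm wide; open, the fingers measure 118 mm over their backs; the gripper's body (76 mm by 178 mm) begins 60 mm behind the grasp point.
Start: joints at [-1.146, 18.312, 89.639, -0, 72.044, -1.146], TCP at [574.998, 0.001, 404.776] pointing down, gripper open.
Joint ranges: [-177.97, 177.97], [-48.28, 115.42], [12.27, 149.76], [-77.06, 257.06], [2.81, 150.46], [-146.56, 146.56]. Speed limits (degrees/s): [147.25, 147.25, 180, 180, 180, 180].

### API

Orientations are given as [roll, pitch, yaw] about the fixed x, y, z axes, in that order (R = Rz(yaw) Ry(pitch) Rx(roll)).
In Python, from workcell import env gives the robot as it stands.
- The arm moves only by the tool carry_out, never from a script. Its argument "increments" is a list of rows, each a list of 3 entries, a list of its own where there are three numbers: the turn, a rotation vector about the tool's x, y, z in rad, then the shift along the tool's x, y, z in mm, then the closure, from 0 (fully open) to 1 (shut). In form: [[[wx, wy, wz], [dx, dy, dz], claw], ...]. A call has 1 to 10 rows; each row is the pose to reach, as a shift and turn from the pose commanded when the call began, along the tool's axes at that moment; what a row does not reach only later rows make up. A row lasts 1/12 s, in which the tool goes at most 41.7 mm and 7.16 degrees, less where a joint would pass 70% of its speed; a pose out of reach is approached as far as the arm can. A call with a gripper value outside its range is refused whole. The fingers move at their own pace and stop on an object; "force" is the grip in N (left out, the last holds). Time passes only in rows, so rows that repeat a pose let the fingers close. It gives the time, the measured TCP pose, the force and the opening at its end, in the units of the state.
- env.state(): the state, without advancing time (a new reading comes with each control period).
- env.grab_frame(name): name is "scene" or "side" or "wrist"; returns a dict with "frame" (384x512x3 uint8, blue, green, red), "z_map" (384x512 float32, mm along the optical axis (not along the pixel's ray), 0 where there is no reading), "camera_matrix" (3x3 intrinsics, pixels), "rvec" (rotation vector, rad) and "tvec" (3), from world to camera coordinates, as OpenCV has them; the wrist camera has in their place "hand_eye" (4x4, takes a point from camera to tool coordinates, whose origin is the TCP and whose axes are the tool frame's). Camera axes: x right, y down, z forward; pixel columns grow to the right and rows downward; lengths in mm; the calibration is good to about 2 mm. A picture is of the moment at which its call begins: read the wrist's pose just before it.
- env.job_done(): hands the job in, once; it reports no verdict.
The state is a dict: "time_s": time; "qpos": joint angles; "qvel": joint speeds; "effort": joint torques, N m; "ee_pos": TCP position; "ee_rot": TCP orientation; "force": force on the tool from outside, world axes, zero at the start; "torque": the same for the moment, N m; "gripper_width": finger opening in mm.
Only numpy, scipy, OpenCV 4.12 (cv2) and the standard library are available. Lean on these libraries where they do the work, as an engineer would, in place of code of your own. Each camera call takes 0.05 s, during which the arm holds its last target. There are 200 camera calls.

## Working session

There is one attempt and no reset: what is moved stays moved. The work goes in short steps, Python scripts to look and compute and a tool call to move; the robot and the scene stay as the last step left them, time stands still between calls to the robot, and variables do not carry over. Pictures are saved under pics/ and viewed, about 8 in all and at most 12, crops included, and the job is handed in when it is done.

Besides the shell and the picture viewer there is one more tool, called after "Request:" as name(argument=value, ...) on one line, values as JSON. carry_out: Moves the arm, as the interface text tells. Its arguments: {"type":"object","properties":{"increments":{"type":"array","items":{"type":"array"}},"force":{"type":"number"}},"required":["increments"]}

```bash
mkdir -p pics; ls; cat > h.py <<'E'
import numpy as np, cv2
from workcell import env
from scipy.spatial.transform import Rotation as R
def cam(n):
    s=env.state(); f=env.grab_frame(n); K=np.array(f["camera_matrix"])
    if n=="wrist":
        T=np.eye(4); T[:3,:3]=R.from_euler('xyz',s["ee_rot"],degrees=True).as_matrix(); T[:3,3]=s["ee_pos"]
        T=T@np.array(f["hand_eye"])
    else:
        M=np.eye(4); M[:3,:3]=cv2.Rodrigues(np.array(f["rvec"],float))[0]; M[:3,3]=np.ravel(f["tvec"]); T=np.linalg.inv(M)
    return f["frame"],f["z_map"],K,T
def cloud(z,K,T):
    v,u=np.mgrid[:z.shape[0],:z.shape[1]]
    P=np.stack([(u-K[0,2])/K[0,0]*z,(v-K[1,2])/K[1,1]*z,z],-1)
    P=P@T[:3,:3].T+T[:3,3]; P[z==0]=np.nan; return P
E
python3 - <<'E'
from h import *
print(env.state())
fs=[]
for n in("scene","side","wrist"):
    f,z,K,T=cam(n); cv2.imwrite(f"pics/{n}0.png",f); np.savez(f"{n}0.npz",f=f,z=z,K=K,T=T); fs.append(f)
    print(n,T.round(2).tolist(),K[0,0],(z>0).mean())
E
```

```text
pics
{'time_s': 0.0, 'qpos': array([-1.14689489e+00,  1.83491748e+01,  8.97059299e+01, -6.27489861e-04,
        7.20430434e+01, -1.14515721e+00]), 'qvel': array([ 0.12105134,  0.0434229 ,  0.06650703, -0.01556476, -0.02333942,
       -0.06200417]), 'effort': array([-5.01459035e-04, -4.12465632e+01, -2.31973493e+01,  7.28826877e-02,
        4.58198413e-02, -1.41870069e-04]), 'ee_pos': array([ 5.74825942e+02, -7.08600468e-03,  4.03947945e+02]), 'ee_rot': array([-8.99986349e+01,  9.81404414e-02, -1.54254559e-03]), 'force': array([ 0.95279157, -1.1054798 , -0.54147434]), 'torque': array([ 0.01394501, -0.04244625,  0.01804581]), 'gripper_width': 91.56530695538065}
scene [[0.62, -0.51, 0.6, -124.78], [-0.79, -0.42, 0.46, -541.45], [0.02, -0.75, -0.66, 772.18], [0.0, 0.0, 0.0, 1.0]] 362.21488710600283 0.9962666829427084
side [[0.84, -0.38, 0.38, 40.46], [-0.54, -0.58, 0.61, -844.49], [-0.01, -0.72, -0.69, 938.15], [0.0, 0.0, 0.0, 1.0]] 411.7537803247586 0.9958394368489584
wrist [[1.0, 0.0, -0.0, 575.11], [-0.0, -0.96, -0.28, 80.71], [-0.0, 0.28, -0.96, 384.25], [0.0, 0.0, 0.0, 1.0]] 308.6439791541162 0.9958343505859375
```

View scene.

View pics/scene0.png

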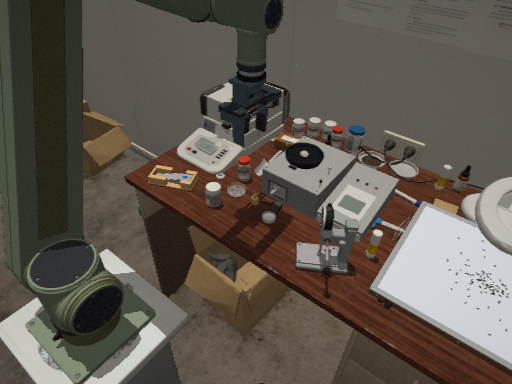

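View pics/wrist0.png

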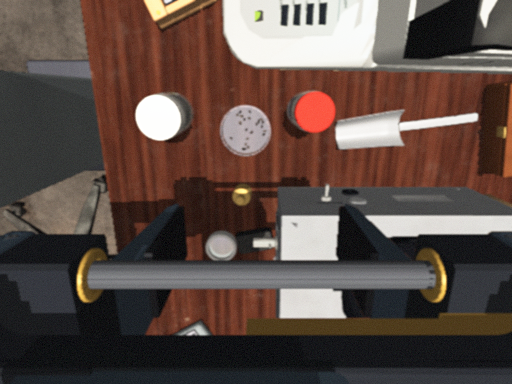

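```bash
python3 - <<'E'
from h import *
P=[];C=[]
for n in("scene","side","wrist"):
    d=np.load(f"{n}0.npz"); p=cloud(d["z"],d["K"],d["T"]).reshape(-1,3); P.append(p);C.append(d["f"].reshape(-1,3))
P=np.concatenate(P);C=np.concatenate(C)
# topdown map 1.25mm/px x 200..900 (up), y 400..-400 (right)
m=(P[:,0]>200)&(P[:,0]<900)&(abs(P[:,1])<480)&(P[:,2]>-20)&(P[:,2]<230)
P=P[m];C=C[m];o=np.argsort(P[:,2]);P=P[o];C=C[o]
im=np.zeros((560,768,3),np.uint8)
r=((900-P[:,0])/1.25).astype(int);c=((480-P[:,1])/1.25).astype(int)
im[r,c]=C
im=cv2.dilate(im,np.ones((2,2)))
for x in range(200,900,100): cv2.putText(im,str(x),(0,int((900-x)/1.25)),0,.4,(0,255,255));cv2.line(im,(0,int((900-x)/1.25)),(768,int((900-x)/1.25)),(0,90,90))
for y in range(-400,480,100): cv2.putText(im,str(y),(int((480-y)/1.25),555),0,.4,(0,255,255));cv2.line(im,(int((480-y)/1.25),0),(int((480-y)/1.25),560),(0,90,90))
cv2.imwrite("pics/top0.png",im)
E
```

```text
(no output)
```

View pics/top0.png

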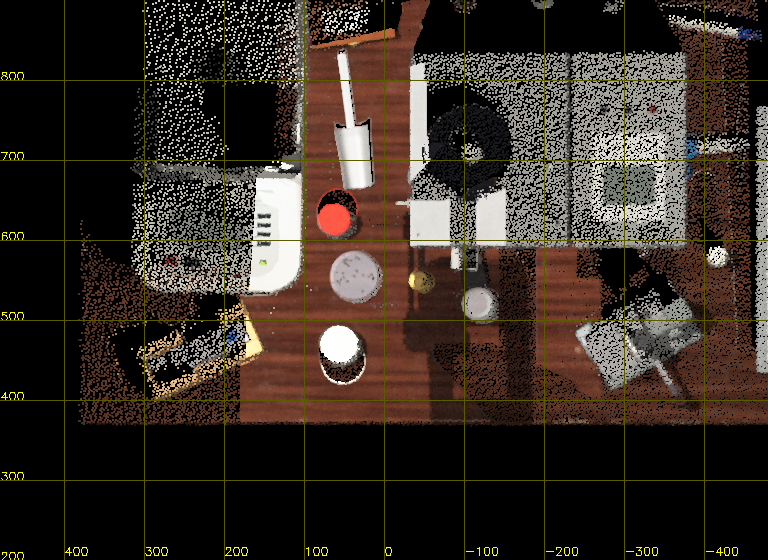

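```bash
cat >> h.py <<'E'
def rect(P,zr,c,rad):
    """minAreaRect of points with z in zr near c"""
    Q=P.reshape(-1,3); Q=Q[(Q[:,2]>zr[0])&(Q[:,2]<zr[1])&(np.hypot(Q[:,0]-c[0],Q[:,1]-c[1])<rad)]
    g=np.zeros((1000,1200),np.uint8); g[Q[:,0].astype(int),(Q[:,1]+600).astype(int)]=255
    g=cv2.morphologyEx(g,cv2.MORPH_CLOSE,np.ones((7,7))); g=cv2.morphologyEx(g,cv2.MORPH_OPEN,np.ones((3,3)))
    k=max(cv2.findContours(g,0,1)[0],key=cv2.contourArea); b=cv2.boxPoints(cv2.minAreaRect(k))
    b=b[:,::-1]-[0,600]; e=b[1]-b[0],b[2]-b[1]
    l,s=(e if np.hypot(*e[0])>np.hypot(*e[1]) else e[::-1])
    return b.mean(0).round(1),np.hypot(*l).round(1),np.hypot(*s).round(1),np.degrees(np.arctan2(l[1],l[0])).round(1),len(Q)
E
python3 - <<'E'
from h import *
for n in("scene","side"):
    d=np.load(f"{n}0.npz"); P=cloud(d["z"],d["K"],d["T"])
    print(n,"rim",rect(P,(24,34),(470,230),110),"table",rect(P,(16,25),(480,-310),110),"base",rect(P,(6,25),(480,-310),110))
    Q=P.reshape(-1,3);
    for a,b,nm in((120,155,'col'),(155,200,'ind'),(60,120,'arm')):
        q=Q[(Q[:,2]>a)&(Q[:,2]<b)&(np.hypot(Q[:,0]-480,Q[:,1]+310)<130)]; print(nm,len(q),q.mean(0).round(),q.min(0).round(),q.max(0).round())
    f=d["f"].reshape(-1,3).astype(int); m=(f[:,0]>f[:,2]+40)&(np.hypot(Q[:,0]-480,Q[:,1]-200)<80)&(Q[:,2]>0); print("blue",m.sum(),Q[m].mean(0).round(1))
    for nm,c in(('bal',(570,200)),('glue',(580,-415))):
        q=Q[np.hypot(Q[:,0]-c[0],Q[:,1]-c[1])<40]; print(nm,np.percentile(q[:,2],[5,50,95,100]).round())
    h=Q[(Q[:,2]>35)&(Q[:,2]<300)&(Q[:,0]>300)&(Q[:,0]<560)&(Q[:,1]>100)&(Q[:,1]<330)]; print("near cradle tall",len(h),h.min(0).round() if len(h) else '')
f=cv2.imread("pics/side0.png");u=np.load("side0.npz");P=cloud(u["z"],u["K"],u["T"])
m=np.hypot(P[...,0]-480,P[...,1]+310)<130;v,w=np.where(m);c1=f[v.min():v.max(),w.min():w.max()]
u=np.load("side0.npz");m=np.hypot(P[...,0]-470,P[...,1]-230)<100;v,w=np.where(m);c2=f[v.min():v.max(),w.min():w.max()]
rs=lambda c:cv2.resize(c,(400,int(400*c.shape[0]/c.shape[1])),interpolation=2)
a,b=rs(c1),rs(c2);H=min(600,max(a.shape[0],b.shape[0]));o=np.zeros((H,800,3),np.uint8);o[:a.shape[0],:400]=a[:H];o[:b.shape[0],400:]=b[:H];cv2.imwrite("pics/side_crops.png",o)
E
```

```text
scene rim (array([478.5, 188.8]), np.float64(69.9), np.float64(53.8), np.float64(23.7), 343) table (array([ 465.2, -294.6]), np.float64(82.3), np.float64(73.9), np.float64(31.0), 850) base (array([ 465.2, -293.6]), np.float64(84.8), np.float64(75.8), np.float64(31.2), 1090)
col 262 [ 495. -359.  143.] [ 449. -383.  120.] [ 526. -291.  155.]
ind 258 [ 465. -317.  177.] [ 448. -335.  156.] [ 493. -289.  200.]
arm 652 [ 472. -349.  100.] [ 390. -382.   61.] [ 517. -299.  120.]
blue 12 [479.5 191.4  26.3]
bal [-487.   -1.   62.   67.]
glue [-753.    0.   88.   92.]
near cradle tall 374 [532. 107.  35.]
side rim (array([461., 167.]), np.float64(37.7), np.float64(18.9), np.float64(123.7), 231) table (array([ 457.9, -285.2]), np.float64(76.3), np.float64(44.6), np.float64(29.4), 668) base (array([ 494.7, -344. ]), np.float64(84.7), np.float64(80.8), np.float64(31.4), 988)
col 248 [ 498. -362.  142.] [ 450. -387.  120.] [ 530. -313.  155.]
ind 243 [ 470. -322.  175.] [ 449. -338.  155.] [ 506. -300.  200.]
arm 613 [ 477. -352.   98.] [ 391. -385.   61.] [ 530. -304.  120.]
blue 11 [479.3 192.6  24.3]
bal [-4. 51. 62. 65.]
glue [-4.  1. 88. 92.]
near cradle tall 293 [533. 105.  35.]
```

View pics/side_crops.png

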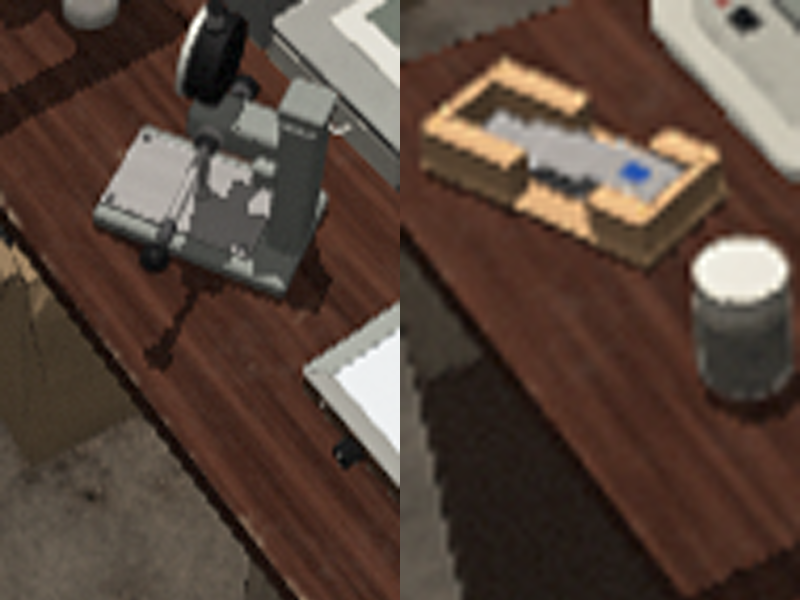

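Request:
carry_out(increments=[[[0,1.03,0],[-186,0,-378],0.3],[[0,1.03,0],[-186,0,-378],0.3],[[0,1.03,0],[-186,0,-378],0.3],[[0,1.03,0],[-186,0,-378],0.3],[[0,1.03,0],[-186,0,-378],0.3],[[0,1.03,0],[-186,0,-378],0.3],[[0,1.03,0],[-186,0,-378],0.3],[[0,1.03,0],[-186,0,-378],0.3],[[0,1.03,0],[-186,0,-378],0.3],[[0,1.03,0],[-186,0,-378],0.3]])

```text
time_s: 0.98
ee_pos: [389.7, -375.4, 404.7]
ee_rot: [-90.0, 0.0, -59.1]
force: [1.1, -0.0, 0.8]
gripper_width: 63.8
```

Request:
carry_out(increments=[[[0,0,0],[0,0,0],0.3],[[0,0,0],[0,0,0],0.3],[[0,0,0],[0,0,0],0.3]])

```text
time_s: 1.23
ee_pos: [391.0, -373.6, 404.4]
ee_rot: [-90.0, 0.1, -59.1]
force: [0.8, 0.7, 0.2]
gripper_width: 63.9
```

```bash
python3 - <<'E'
from h import *
f,z,K,T=cam("wrist"); s=env.state(); print(s["ee_pos"].round(1),s["ee_rot"].round(1),s["qpos"].round(1),s["gripper_width"],s["time_s"])
np.savez("w1.npz",f=f,z=z,K=K,T=T); cv2.imwrite("pics/w1.png",f); P=cloud(z,K,T)
print(rect(P,(16,24),(465,-315),120),rect(P,(5,24),(465,-315),120)); Q=P.reshape(-1,3)
f2=f.reshape(-1,3).astype(int); 
q=Q[(Q[:,2]>60)&(Q[:,2]<100)&(np.hypot(Q[:,0]-389,Q[:,1]+378)<25)]; print("ball",len(q),q.mean(0) if len(q) else '',q.max(0) if len(q) else '')
print("ind",rect(P,(150,205),(468,-321),60))
print("column",rect(P,(142,154),(495,-365),60))
E
```

```text
[ 391.4 -373.   404.5] [-90.    0.1 -59. ] [-44.9  15.2  94.1   0.   70.7  14.1] 63.84051490535953 1.2833
(array([ 465.9, -288.2]), np.float64(81.6), np.float64(61.7), np.float64(32.0), 3155) (array([ 465.3, -288.1]), np.float64(83.7), np.float64(64.1), np.float64(31.6), 4002)
ball 243 [ 402.48936772 -368.13490083   86.62205508] [ 410.34974837 -359.93964475   91.22310335]
ind (array([ 479. , -311.7]), np.float64(57.4), np.float64(26.6), np.float64(31.5), 3809)
column (array([ 511.8, -364.9]), np.float64(30.7), np.float64(30.5), np.float64(31.0), 1938)
```

View pics/w1.png

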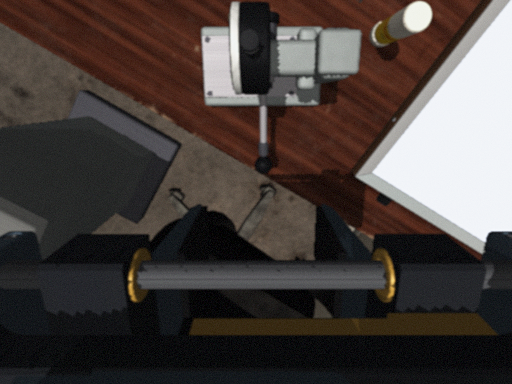

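```bash
python3 - <<'E'
from h import *
for i in range(4):
    s=env.state(); print(s["ee_pos"].round(2),s["qpos"].round(2),s["qvel"].round(2),s["time_s"]); env.grab_frame("wrist") if i<3 else 0
E
```

```text
[ 391.35 -373.05  404.52] [-4.486e+01  1.524e+01  9.411e+01  4.000e-02  7.070e+01  1.410e+01] [ 1.19 -0.36  0.04 -0.22 -0.15 -0.08] 1.2833
[ 391.6  -372.73  404.63] [-4.481e+01  1.523e+01  9.410e+01  3.000e-02  7.070e+01  1.410e+01] [ 0.63 -0.17  0.   -0.17 -0.07 -0.07] 1.3333
[ 391.73 -372.61  404.73] [-4.479e+01  1.522e+01  9.410e+01  2.000e-02  7.070e+01  1.409e+01] [ 0.16 -0.16 -0.09 -0.19 -0.03 -0.09] 1.3833
[ 391.75 -372.63  404.82] [-4.479e+01  1.522e+01  9.409e+01  2.000e-02  7.069e+01  1.409e+01] [-0.06  0.   -0.21 -0.14 -0.05 -0.06] 1.4333
```

Request:
carry_out(increments=[[[0,0,0],[2.6,40,3],0.4],[[0,0,0],[2.6,80,3],0.5],[[0,0,0],[2.6,115,3],0.5],[[0,0,0],[2.6,140,3],0.5],[[0,0,0],[2.6,152,3],0.5],[[0,0,0],[2.6,153,3],0.5],[[0,0,0],[2.6,153,3],0.5],[[0,0,0],[2.6,153,3],0.5]])

```text
time_s: 2.1
ee_pos: [395.7, -374.4, 252.9]
ee_rot: [-90.0, -0.1, -59.0]
force: [-0.0, -0.5, -0.5]
gripper_width: 45.5
```

```bash
python3 - <<'E'
from h import *
s=env.state(); print(s["ee_pos"].round(1),s["ee_rot"].round(1),s["gripper_width"],s["force"])
f,z,K,T=cam("wrist"); a=f
f,z,K,T=cam("side"); P=cloud(z,K,T);m=np.hypot(P[...,0]-440,P[...,1]+340)<130;v,w=np.where(m)
c=cv2.resize(f[v.min():v.max(),w.min():w.max()],(400,400),interpolation=2)
cv2.imwrite("pics/w2.png",np.hstack([cv2.resize(a,(400,400)),c]))
E
```

```text
[ 395.7 -374.4  252.9] [-90.   -0.1 -59. ] 45.54705346181347 [-0.02507023 -0.51335324 -0.54604554]
```

View pics/w2.png

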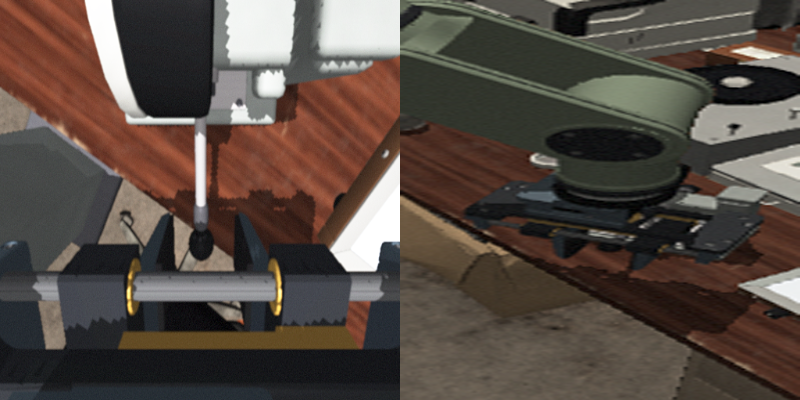

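Request:
carry_out(increments=[[[0,0,0],[0,0,0],1],[[0,0,0],[0,0,0],1],[[0,0,0],[0,0,0],1],[[0,0,0],[0,0,0],1],[[0,0,0],[0,0,0],1],[[0,0,0],[0,0,0],1]], force=6)

```text
time_s: 2.7
ee_pos: [394.5, -373.9, 251.8]
ee_rot: [-90.0, 0.2, -59.0]
force: [-2.0, 4.2, 4.8]
gripper_width: 17.1
```

```bash
python3 - <<'E'
import numpy as np
a0=np.radians(-15)
for th in (.15,.3,.45,.6,.75,.9,1.05,1.2,1.35,1.484):
    a=a0+th; print(th, "dy(tool)",round(-80*(np.sin(a)-np.sin(a0)),1),"dz(tool)",round(-80*(np.cos(a)-np.cos(a0)),1))
E
```

```text
0.15 dy(tool) -11.8 dz(tool) -2.2
0.3 dy(tool) -23.8 dz(tool) -2.7
0.45 dy(tool) -35.7 dz(tool) -1.3
0.6 dy(tool) -47.2 dz(tool) 1.8
0.75 dy(tool) -58.2 dz(tool) 6.6
0.9 dy(tool) -68.4 dz(tool) 13.0
1.05 dy(tool) -77.4 dz(tool) 20.9
1.2 dy(tool) -85.2 dz(tool) 30.0
1.35 dy(tool) -91.6 dz(tool) 40.1
1.484 dy(tool) -95.9 dz(tool) 49.9
```

Request:
carry_out(increments=[[[0,0,0],[0,-11.8,-2.2],1],[[0,0,0],[0,-23.8,-2.7],1],[[0,0,0],[0,-35.7,-1.3],1],[[0,0,0],[0,-47.2,1.8],1],[[0,0,0],[0,-58.2,6.6],1],[[0,0,0],[0,-68.4,13],1],[[0,0,0],[0,-77.4,20.9],1],[[0,0,0],[0,-85.2,30],1],[[0,0,0],[0,-91.6,40.1],1],[[0,0,0],[0,-95.5,49],1]])

```text
time_s: 3.53
ee_pos: [436.9, -348.4, 347.8]
ee_rot: [-90.1, 0.2, -59.0]
force: [-5.1, 2.6, 1.5]
gripper_width: 16.7
```

Request:
carry_out(increments=[[[0,0,0],[0,0,0],1],[[0,0,0],[0,0,0],1],[[0,0,0],[0,0,0],1]])

```text
time_s: 3.78
ee_pos: [436.8, -348.4, 347.7]
ee_rot: [-90.0, 0.1, -59.0]
force: [-4.6, 4.5, 4.2]
gripper_width: 17.2
```

```bash
python3 - <<'E'
from h import *
s=env.state(); print(s["ee_pos"].round(1),s["ee_rot"].round(1),s["gripper_width"],s["force"])
f,z,K,T=cam("wrist"); a=f
f,z,K,T=cam("scene"); P=cloud(z,K,T);m=np.hypot(P[...,0]-440,P[...,1]+340)<130;v,w=np.where(m)
c=cv2.resize(f[v.min():v.max(),w.min():w.max()],(400,400),interpolation=2)
cv2.imwrite("pics/w3.png",np.hstack([cv2.resize(a,(400,400)),c]))
E
```

```text
[ 436.8 -348.4  347.7] [-90.    0.1 -59. ] 17.206038872168897 [-4.57283749  4.52855835  4.23904934]
```

View pics/w3.png

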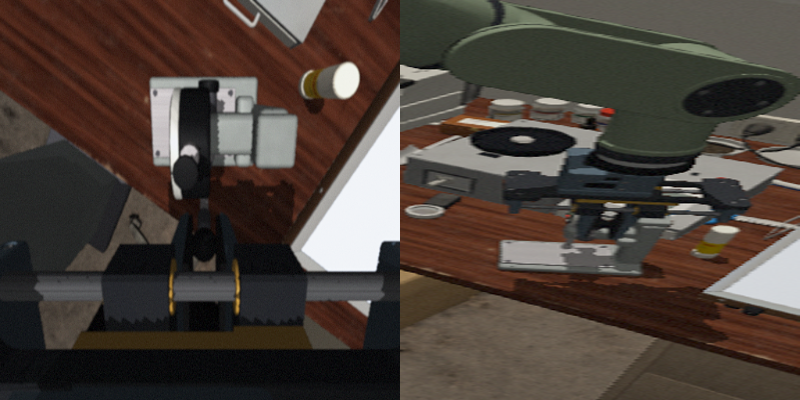

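Request:
carry_out(increments=[[[0,0,0],[0,0,0],0.75],[[0,0,0],[0,0,0],0.6],[[0,0,0],[0,0,0],0.6],[[0,0,0],[0,0,0],0.6],[[0,0,0],[0,-15,0],0.6],[[0,0,0],[0,-50,0],0.6],[[0,0,0],[0,-85,0],0.6]])

```text
time_s: 4.47
ee_pos: [437.0, -349.3, 432.0]
ee_rot: [-90.1, 0.2, -59.0]
force: [0.8, -1.0, -0.4]
gripper_width: 36.6
```

Request:
carry_out(increments=[[[0,-1.326,0],[-394,0,281],0.4],[[0,-1.326,0],[-394,0,281],0.4],[[0,-1.326,0],[-394,0,281],0.4],[[0,-1.326,0],[-394,0,281],0.4],[[0,-1.326,0],[-394,0,281],0.4],[[0,-1.326,0],[-394,0,281],0.4],[[0,-1.326,0],[-394,0,281],0.4],[[0,-1.326,0],[-394,0,281],0.4],[[0,-1.326,0],[-394,0,281],0.4],[[0,-1.326,0],[-394,0,281],0.4]])

```text
time_s: 5.3
ee_pos: [469.6, 68.1, 432.6]
ee_rot: [-90.0, -0.1, 13.0]
force: [0.5, -0.6, 0.3]
gripper_width: 54.6
```

Request:
carry_out(increments=[[[0,0,0],[0,0,0],0.4],[[0,0,0],[0,0,0],0.4],[[0,0,0],[0,0,0],0.4],[[0,0,0],[0,0,0],0.4]])

```text
time_s: 5.63
ee_pos: [469.8, 65.0, 432.2]
ee_rot: [-90.0, -0.0, 12.5]
force: [-0.1, -0.0, -0.1]
gripper_width: 54.6
```

```bash
python3 - <<'E'
from h import *
f,z,K,T=cam("side"); P=cloud(z,K,T); Q=P.reshape(-1,3)
q=Q[(Q[:,2]>150)&(Q[:,2]<200)&(np.hypot(Q[:,0]-440,Q[:,1]+341)<20)]; print("ball up",len(q),q.mean(0) if len(q) else '')
m=np.hypot(P[...,0]-450,P[...,1]+330)<130;v,w=np.where(m)
c=cv2.resize(f[v.min():v.max(),w.min():w.max()],(400,400),interpolation=2)
f,z,K,T=cam("wrist"); s=env.state(); print(s["ee_pos"].round(1),s["ee_rot"].round(1),s["qpos"].round(1),s["gripper_width"],s["time_s"])
np.savez("w4.npz",f=f,z=z,K=K,T=T);P=cloud(z,K,T)
print(rect(P,(24,36),(470,228),120),rect(P,(8,36),(470,228),120))
g=f.astype(int);m=(g[...,0]>g[...,2]+40)&(np.hypot(P[...,0]-480,P[...,1]-200)<60);print("blue",m.sum(),P[m].mean(0))
cv2.imwrite("pics/w4.png",np.hstack([cv2.resize(f,(400,400)),c]))
E
```

```text
ball up 56 [ 441.09595996 -346.88696502  174.34762349]
[469.8  64.7 432.3] [-90.   -0.   12.4] [ 6.5  8.1 99.3 -0.  72.6 -6. ] 54.44264151382786 5.7333
(array([482.6, 190.9]), np.float64(69.3), np.float64(55.3), np.float64(24.2), 2317) (array([474.7, 208.9]), np.float64(95.0), np.float64(69.2), np.float64(113.7), 3498)
blue 150 [481.49454383 194.65923508  25.51977801]
```

View pics/w4.png

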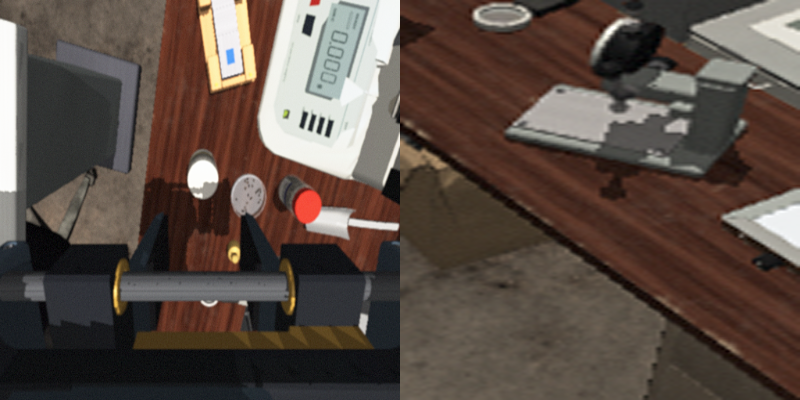

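Request:
carry_out(increments=[[[0,-0.1,0],[16,27,24],0.4],[[0,-0.202,0],[32,55,48],0.4],[[0,-0.202,0],[48,80,72],0.4],[[0,-0.202,0],[49,82,73],0.4],[[0,-0.202,0],[49,82,73],0.4],[[0,-0.202,0],[49,82,73],0.4]])

```text
time_s: 6.23
ee_pos: [501.9, 147.0, 350.6]
ee_rot: [-90.0, 0.0, 24.1]
force: [0.1, 0.3, 0.3]
gripper_width: 54.7
```

```bash
python3 - <<'E'
from h import *
f,z,K,T=cam("wrist"); s=env.state(); print(s["ee_pos"].round(1),s["ee_rot"].round(1),s["time_s"])
np.savez("w5.npz",f=f,z=z,K=K,T=T);P=cloud(z,K,T)
print("all",rect(P,(8,36),(463,235),130),"rim",rect(P,(26.5,36),(463,235),130)); Q=P.reshape(-1,3)
g=f.astype(int);m=(g[...,0]>g[...,2]+40)&(np.hypot(P[...,0]-480,P[...,1]-200)<60);print("blue",m.sum(),P[m].mean(0))
# block metal: low saturation within cradle
hsv=cv2.cvtColor(f,cv2.COLOR_BGR2HSV); mm=((hsv[...,1]<60)|m)&(np.hypot(P[...,0]-463,P[...,1]-235)<72)&(P[...,2]>5)&(P[...,2]<34)
mm=cv2.morphologyEx(mm.astype(np.uint8),cv2.MORPH_OPEN,np.ones((3,3)))>0
q=P[mm];print(len(q)); d=np.array([np.cos(np.radians(114)),np.sin(np.radians(114))]);n=np.array([-d[1],d[0]])
c=np.array([463.1,235]);s_=(q[:,:2]-c)@d;t=(q[:,:2]-c)@n;print("along",np.percentile(s_,[0,1,99,100]),"across",np.percentile(t,[1,99]))
for a in range(-70,75,10):
    k=(s_>a)&(s_<a+10)
    if k.sum()>5: print(a,k.sum(),np.median(q[k,2]).round(1),np.percentile(t[k],[3,97]).round(1))
cv2.imwrite("pics/w5.png",f)
E
```

```text
[501.9 146.8 351.3] [-90.   -0.1  24.1] 6.2833
all (array([464.8, 230.5]), np.float64(140.5), np.float64(69.8), np.float64(114.1), 8973) rim (array([482.7, 190.8]), np.float64(69.2), np.float64(53.6), np.float64(24.1), 3820)
blue 223 [481.26404362 194.47680269  25.42413414]
4735
along [-67.82788822 -63.62527737  62.1823075   63.5180094 ] across [-16.12934392  15.37820384]
-70 164 25.1 [-16.2  14.7]
-60 329 25.3 [-15.8  14.7]
-50 363 25.4 [-15.7  14.6]
-40 321 25.3 [-14.6  14.5]
-30 367 25.3 [-15.4  14.4]
-20 362 20.3 [-15.4  14.5]
-10 374 20.3 [-15.3  14.4]
0 373 20.0 [-15.3  14.4]
10 377 15.3 [-15.4  15.2]
20 396 15.3 [-15.2  15.1]
30 360 14.5 [-15.1  15.1]
40 402 10.3 [-15.1  14.3]
50 411 10.3 [-14.9  15. ]
60 136 10.3 [-14.7  14. ]
```

View pics/w5.png

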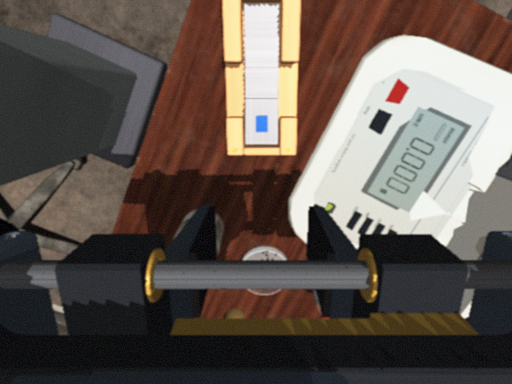

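```bash
python3 - <<'E'
from h import *
d=np.load("w5.npz");P=cloud(d["z"],d["K"],d["T"]).reshape(-1,3)
for x in(535,545,555,565):
    q=P[(abs(P[:,0]-x)<5)&(P[:,1]>130)&(P[:,1]<310)&(P[:,2]<150)];print(x,len(q),q[:,2].max().round(1))
E
```

```text
535 2280 46.2
545 3364 49.5
555 2397 54.0
565 2252 57.7
```

Request:
carry_out(increments=[[[0.12,0,0],[0.5,30,8],0.4],[[0.24,0,0],[0.9,65,16],0.4],[[0.33,0,0],[0.9,98,24],0.4],[[0.33,0,0],[0.9,98,24],0.4],[[0.33,0,0],[0.9,98,24],0.4],[[0.33,0,0],[0.9,98,24],0.4]])

```text
time_s: 6.78
ee_pos: [493.7, 169.6, 254.6]
ee_rot: [-71.3, -0.2, 24.1]
force: [0.6, -0.5, 1.0]
gripper_width: 54.7
```

```bash
python3 - <<'E'
from h import *
f,z,K,T=cam("wrist"); s=env.state(); print(s["ee_pos"].round(1),s["ee_rot"].round(1),s["qpos"].round(1),s["time_s"])
M=R.from_euler('xyz',s["ee_rot"],degrees=True).as_matrix(); print("grasp",(s["ee_pos"]+172*M[:,1]).round(1),"axes",M.round(3).tolist())
cv2.imwrite("pics/w6.png",f)
E
```

```text
[493.7 169.9 255. ] [-71.2  -0.3  24.2] [ 12.7  22.9 108.3  22.8  54.6 -25.8] 6.8333
grasp [471.9 220.7  92.1] axes [[0.912, -0.127, -0.389], [0.409, 0.295, 0.863], [0.005, -0.947, 0.321]]
```

View pics/w6.png

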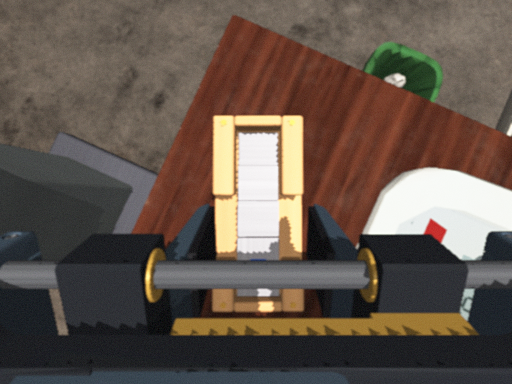

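Request:
carry_out(increments=[[[0,0,0],[-1,19,-6.4],0.4],[[0,0,0],[-1,38,-12.8],0.4],[[0,0,0],[-1,50,-16.9],0.4],[[0,0,0],[-1,56,-18.9],0.4],[[0,0,0],[-1,58.5,-19.8],0.4],[[0,0,0],[-1,58.5,-19.8],0.4],[[0,0,0],[-1,58.5,-19.8],0.4]])

```text
time_s: 7.42
ee_pos: [492.2, 170.2, 191.8]
ee_rot: [-71.1, -0.2, 24.2]
force: [0.8, -0.3, -0.5]
gripper_width: 54.8
```

Request:
carry_out(increments=[[[0,0,0],[0,0,0],1],[[0,0,0],[0,0,0],1],[[0,0,0],[0,0,0],1],[[0,0,0],[0,0,0],1],[[0,0,0],[0,0,0],1],[[0,0,0],[0,0,0],1],[[0,0,0],[0,0,0],1]], force=50)

```text
time_s: 8.0
ee_pos: [491.8, 170.1, 191.0]
ee_rot: [-71.1, -0.0, 24.2]
force: [-0.5, -0.6, 4.4]
gripper_width: 31.5
```

Request:
carry_out(increments=[[[0,0,0],[0,-9.5,3.2],1],[[0,0,0],[0,-28,9.6],1],[[0,0,0],[0,-57,19.3],1],[[0,0,0],[0,-90,30.5],1],[[0,0,0],[0,-125,42.4],1],[[0,0,0],[0,-155,52.5],1],[[0,0,0],[0,-161,54.6],1],[[0,0,0],[0,-161,54.6],1]])

```text
time_s: 8.67
ee_pos: [492.0, 169.5, 362.5]
ee_rot: [-71.2, -0.3, 24.2]
force: [0.8, 0.7, -4.0]
gripper_width: 31.9
```

```bash
python3 - <<'E'
from h import *
f,z,K,T=cam("wrist"); s=env.state(); print(s["ee_pos"].round(1),s["ee_rot"].round(1),s["qpos"].round(1),s["time_s"],s["gripper_width"],s["force"].round(1))
M=R.from_euler('xyz',s["ee_rot"],degrees=True).as_matrix(); G=s["ee_pos"]+172*M[:,1];print("G",G.round(1))
P=cloud(z,K,T); hsv=cv2.cvtColor(f,cv2.COLOR_BGR2HSV)
a=np.radians(24.2+90);d=np.array([np.cos(a),np.sin(a)]);n=np.array([-d[1],d[0]])
q=P[(np.abs(P[...,2]-G[2]+15)<25)&(np.hypot(P[...,0]-G[0],P[...,1]-G[1])<100)]
s_=(q[:,:2]-G[:2])@d;t=(q[:,:2]-G[:2])@n
k=abs(t)<13;q=q[k];s_=s_[k]
for b in range(-60,90,6):
    k=(s_>b)&(s_<b+6)
    if k.sum()>5: print(b,k.sum(),(np.median(q[k,2])-G[2]).round(1))
print("max along",np.percentile(s_,[99,99.9,100]))
cv2.imwrite("pics/w7.png",f)
E
```

```text
[491.4 169.4 360.2] [-71.1  -0.   24.2] [ 12.7  16.2 100.7  19.9  68.2 -19.8] 8.7167 31.656307937380813 [-0.7 -0.2 -3. ]
G [468.6 220.1 197.4]
-42 294 -0.7
-36 519 -0.6
-30 526 -0.7
-24 34 -0.2
-12 147 -0.8
-6 553 -5.6
0 488 -5.8
6 484 -5.8
12 472 -5.8
18 491 -6.1
24 439 -10.8
30 439 -10.8
36 440 -10.8
42 436 -10.9
48 386 -15.0
54 401 -15.8
60 398 -15.9
66 414 -15.9
72 401 -15.8
78 17 -16.6
max along [77.17650818 78.14752665 78.27753116]
```

View pics/w7.png

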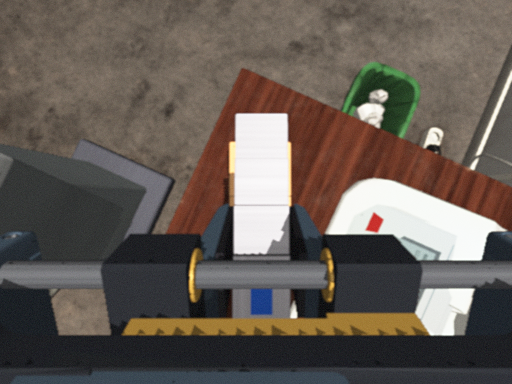

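Request:
carry_out(increments=[[[0,0.06,-0.02],[-6,-2,-5.5],1],[[0,0.175,-0.06],[-17,-5.4,-16],1],[[0,0.29,-0.1],[-29,-9,-26.5],1],[[0,0.404,-0.138],[-41,-12.7,-37],1],[[0,0.519,-0.178],[-52,-16.3,-48],1],[[0,0.635,-0.217],[-64,-20,-58],1],[[0,0.75,-0.257],[-76,-23.6,-69],1],[[0,0.866,-0.296],[-87,-27.2,-80],1],[[0,0.98,-0.336],[-99,-31,-90],1],[[0,1.097,-0.376],[-110,-34.5,-101],1]])

```text
time_s: 9.55
ee_pos: [433.6, 26.5, 357.3]
ee_rot: [-71.4, 0.3, -42.6]
force: [0.8, 0.5, -4.2]
gripper_width: 31.3
```

```bash
cat > d.py <<'E'
from h import *
import sys
# target G in gauge coords (x,y,z), tool yaw, from measured state
o=np.array([479.6,-312.5,0]);yg=-58.7
def show(gx,gz,gy=0,lean=.33):
    s=env.state();M=R.from_euler('xyz',s["ee_rot"],degrees=True).as_matrix()
    print(s["time_s"],"pos",s["ee_pos"].round(1),"rot",s["ee_rot"].round(1),"q",s["qpos"].round(1),"w",round(s["gripper_width"],1),"F",s["force"].round(1))
    Rg=R.from_euler('z',yg,degrees=True).as_matrix()
    Gn=Rg.T@(s["ee_pos"]+172*M[:,1]-o); print("G in gauge now",Gn.round(1))
    Mt=(R.from_euler('z',yg-90,degrees=True)*R.from_euler('x',-90,degrees=True)*R.from_rotvec([lean,0,0])).as_matrix()
    Pt=o+Rg@np.array([gx,gy,gz])-172*Mt[:,1]
    print("shift tool",(M.T@(Pt-s["ee_pos"])).round(1),"turn",R.from_matrix(M.T@Mt).as_rotvec().round(3),"Pt",Pt.round(1))
if __name__=="__main__": show(*map(float,sys.argv[1:]))
E
python3 d.py -105 197
```

```text
9.55 pos [433.6  26.5 357.3] rot [-71.4   0.3 -42.6] q [ -2.8   5.5 115.2  19.3  48.9  28.4] w 31.3 F [ 0.8  0.5 -4.2]
G in gauge now [-329.6  189.4  194.3]
shift tool [ 108.8  -58.4 -163.8] turn [ 0.008  1.752 -0.599] Pt [ 396.1 -175.2  359.7]
```

Request:
carry_out(increments=[[[0,0.11,-0.04],[7,-4,-10],1],[[0,0.22,-0.076],[14,-7,-20],1],[[0,0.33,-0.113],[21,-11,-31],1],[[0,0.44,-0.15],[27,-15,-41],1],[[0,0.55,-0.188],[34,-18,-51],1],[[0,0.66,-0.226],[41,-22,-62],1],[[0,0.77,-0.263],[48,-26,-72],1],[[0,0.88,-0.3],[55,-29,-82],1],[[0,0.99,-0.338],[61,-33,-93],1],[[0,1.1,-0.376],[68,-37,-103],1]])

```text
time_s: 10.38
ee_pos: [410.4, -99.8, 358.7]
ee_rot: [-71.6, 0.0, -109.2]
force: [-0.2, -0.5, -3.7]
gripper_width: 31.4
```

```bash
python3 d.py -105 197
```

```text
10.3833 pos [410.4 -99.8 358.7] rot [ -71.6    0.  -109.2] q [-14.8   3.  117.8  -2.1  40.9  95.8] w 31.4 F [-0.2 -0.5 -3.7]
G in gauge now [-175.8   85.9  195.5]
shift tool [75.8  2.6 11. ] turn [ 0.008  0.653 -0.221] Pt [ 396.1 -175.2  359.7]
```

```bash
cat > ik.py <<'E'
from h import *
E=lambda s,a:R.from_euler(s,a,degrees=True)
data=[([12.7,22.9,108.3,22.8,54.6,-25.8],[-71.2,-.3,24.2]),([-2.8,5.5,115.2,19.3,48.9,28.4],[-71.4,.3,-42.6]),([-14.8,3,117.8,-2.1,40.9,95.8],[-71.6,0,-109.2])]
C=None
def fk(q): return E('z',q[0])*E('y',q[1]+q[2])*E('z',q[3])*E('y',q[4])*E('z',q[5])
q0=[-1.146,18.312,89.639,0,72.044,-1.146]; C=fk(q0).inv()*E('xyz',[-90,0,0])
if __name__=="__main__":
    for q,e in data: print(np.degrees(((fk(q)*C).inv()*E('xyz',e)).magnitude()).round(2))
    Mt=E('z',-148.7)*E('x',-90)*R.from_rotvec([.33,0,0])
    for q1,A in((-24,125),(-28,125),(-33,125),(-28,115),(-28,135)):
        w=(E('y',A).inv()*E('z',q1).inv()*Mt*C.inv()).as_euler('ZYZ',degrees=True); print(q1,A,w.round(1),[w[0]-180,-w[1],w[2]-180])
E
python3 ik.py
```

```text
0.06
0.12
0.05
-24 125 [-16.5  40.5 135.9] [np.float64(-196.52074020150525), np.float64(-40.46377255902527), np.float64(-44.05526040516369)]
-28 125 [-15.1  39.6 131. ] [np.float64(-195.05901388792068), np.float64(-39.57152909418114), np.float64(-48.95911024048709)]
-33 125 [-13.   38.6 124.7] [np.float64(-193.03134289697493), np.float64(-38.576338654738855), np.float64(-55.26391293055322)]
-28 115 [-12.6  49.3 127.6] [np.float64(-192.6129714482565), np.float64(-49.2849816345579), np.float64(-52.37153930747267)]
-28 135 [-19.3  30.  136.2] [np.float64(-199.32510024159268), np.float64(-30.00962454071119), np.float64(-43.78364389945389)]
```

Request:
carry_out(increments=[[[0,0.11,-0.037],[13,0.5,2],1],[[0,0.22,-0.074],[26,1,4],1],[[0,0.33,-0.111],[39,1.5,6],1],[[0,0.44,-0.15],[52,2,8],1],[[0.005,0.55,-0.187],[65,2.3,10],1],[[0.008,0.653,-0.221],[75.8,2.6,11],1],[[0.008,0.653,-0.221],[75.8,2.6,11],1],[[0.008,0.653,-0.221],[75.8,2.6,11],1]])

```text
time_s: 11.05
ee_pos: [397.3, -174.7, 360.6]
ee_rot: [-71.1, 0.1, -148.3]
force: [0.1, 0.1, -2.7]
gripper_width: 31.3
```

```bash
python3 d.py -95 90
```

```text
11.05 pos [ 397.3 -174.7  360.6] rot [-7.110e+01  1.000e-01 -1.483e+02] q [-21.6   4.7 115.6 -15.7  45.3 136.5] w 31.3 F [ 0.1  0.1 -2.7]
G in gauge now [-104.6    2.   197.9]
shift tool [  1.6 105.1 -25.8] turn [-0.001  0.006 -0.004] Pt [ 401.3 -183.7  252.7]
```

Request:
carry_out(increments=[[[0,0,0],[0.3,20,-5],1],[[0,0,0],[0.8,45,-11],1],[[0,0,0],[1.2,70,-17],1],[[0,0.006,-0.004],[1.6,92,-22.5],1],[[0,0.006,-0.004],[1.6,105,-25.8],1],[[0,0.006,-0.004],[1.6,105,-25.8],1],[[0,0.006,-0.004],[1.6,105,-25.8],1]])

```text
time_s: 11.63
ee_pos: [402.2, -183.6, 254.3]
ee_rot: [-70.9, 0.1, -148.7]
force: [0.7, 0.5, -3.8]
gripper_width: 31.4
```

```bash
python3 d.py -95 46; python3 - <<'E'
from h import *
f,z,K,T=cam("wrist"); cv2.imwrite("pics/w8.png",f); P=cloud(z,K,T); np.savez("w8.npz",f=f,z=z,K=K,T=T)
print("table",rect(P,(16,24),(479,-312),90),"ind",rect(P,(150,205),(479,-312),60),"col",rect(P,(142,155),(510,-365),50),"arm",rect(P,(108,118),(490,-330),60))
s=env.state();M=R.from_euler('xyz',s["ee_rot"],degrees=True).as_matrix();G=s["ee_pos"]+172*M[:,1];Q=P.reshape(-1,3)
a=np.radians(s["ee_rot"][2]+90);d=np.array([np.cos(a),np.sin(a)]);n=np.array([-d[1],d[0]])
A=(Q[:,:2]-G[:2])@d;B=(Q[:,:2]-G[:2])@n;k=(abs(B)<25)&(A>25)&(A<85)&(Q[:,2]>62)&(Q[:,2]<90)
print("block end",np.percentile(A[k],[98,99.8]),"sides",np.percentile(B[k],[.5,99.5]),"z",[np.median(Q[k&(abs(A-c)<8),2]).round(1) for c in(36,60)])
E
```

```text
11.6333 pos [ 402.2 -183.6  254.3] rot [-7.090e+01  1.000e-01 -1.487e+02] q [-22.4  13.7 123.7 -23.4  29.  145.4] w 31.4 F [ 0.7  0.5 -3.8]
G in gauge now [-94.1   1.1  91.7]
shift tool [  0.9  42.9 -15.3] turn [-0.003 -0.    -0.002] Pt [ 401.3 -183.7  208.7]Traceback (most recent call last):
  File "<stdin>", line 3, in <module>
  File "h.py", line 21, in rect
    k=max(cv2.findContours(g,0,1)[0],key=cv2.contourArea); b=cv2.boxPoints(cv2.minAreaRect(k))
ValueError: max() iterable argument is empty
```

View pics/w8.png

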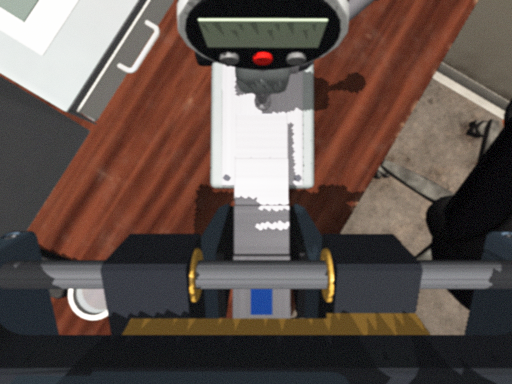

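```bash
sed -i 's/E(/E(/; s/yg-90,degrees/yg-90+6,degrees/' d.py; python3 d.py -94.5 90 -9.9;  python3 - <<'E'
from h import *
d_=np.load("w8.npz");P=cloud(d_["z"],d_["K"],d_["T"]);Q=P.reshape(-1,3)
Rg=R.from_euler('z',-58.7,degrees=True).as_matrix();q=(Q-[479.6,-312.5,0])@Rg
k=(q[:,2]>17)&(q[:,2]<24)&(abs(q[:,1])<45)&(q[:,0]>-75)&(q[:,0]<60);t=q[k]
print("table z",np.median(t[:,2]),"x front",np.percentile(t[abs(abs(t[:,1])-25)<5][:,0],[.5,2,5]),"y",[np.percentile(t[abs(t[:,0]-c)<6][:,1],[1,99]).round(1).tolist() for c in(-45,-25)])
k=(q[:,2]>125)&(q[:,2]<200)&(abs(q[:,1])<40)&(abs(q[:,0])<30);t=q[k];print("ind",len(t),np.percentile(t,[1,99],axis=0).round(1).tolist())
k=(q[:,2]>55)&(q[:,2]<95)&(abs(q[:,1])<30)&(q[:,0]<-10)&(q[:,0]>-90);t=q[k]
print("block end",np.percentile(t[:,0],[98,99.5,99.9]),[ (c,np.median(t[abs(t[:,0]-c)<4][:,2]).round(1),np.percentile(t[abs(t[:,0]-c)<4][:,1],[2,98]).round(1).tolist()) for c in(-25,-35,-58,-65)])
k=(q[:,2]>30)&(q[:,2]<60)&(abs(q[:,1])<12)&(abs(q[:,0])<12);t=q[k];print("foot",len(t),t.mean(0) if len(t) else '',np.percentile(t[:,2],[0,5,50]) if len(t) else '')
E
```

```text
11.6833 pos [ 402.7 -183.9  255.4] rot [ -70.8    0.2 -148.7] q [-22.4  13.6 123.7 -23.4  29.  145.5] w 31.7 F [-0.1  0.3 -3.1]
G in gauge now [-93.3   1.7  92.9]
shift tool [16.9  2.4 -0.9] turn [-0.005 -0.1    0.031] Pt [ 388.3 -192.6  252.7]
table z 20.211612480817337 x front [-58.57466908 -57.05957577 -53.97446936] y [[-33.3, 37.2], [-32.6, 37.2]]
ind 10515 [[-15.5, -35.8, 133.6], [4.8, 27.9, 177.8]]
block end [-18.28391911 -16.9845708  -10.37572971] [(-25, np.float64(73.9), [-13.5, 16.8]), (-35, np.float64(73.9), [-13.4, 16.7]), (-58, np.float64(78.8), [-13.5, 16.8]), (-65, np.float64(78.8), [-13.6, 16.8])]
foot 176 [-3.46612122  1.0799115  51.41963358] [44.01257389 45.79056388 51.13402415]
```

Request:
carry_out(increments=[[[0,-0.05,0.016],[8,1.2,0],1],[[0,-0.1,0.031],[16.9,2.4,-0.9],1],[[0,-0.1,0.031],[16.9,2.4,-0.9],1],[[0,-0.1,0.031],[16.9,2.4,-0.9],1],[[0,-0.1,0.031],[16.9,2.4,-0.9],1]])

```text
time_s: 12.1
ee_pos: [388.6, -192.9, 253.7]
ee_rot: [-70.6, 0.1, -142.8]
force: [1.0, -0.8, -2.9]
gripper_width: 31.5
```

```bash
python3 d.py -85 46 -8.9
```

```text
12.1 pos [ 388.6 -192.9  253.7] rot [-7.060e+01  1.000e-01 -1.428e+02] q [-25.   12.8 125.3 -20.5  26.1 135.1] w 31.5 F [ 1.  -0.8 -2.9]
G in gauge now [-92.7  -9.6  91.5]
shift tool [ 0.1 45.5 -6.4] turn [-0.008 -0.002 -0.   ] Pt [ 394.1 -200.2  208.7]
```

```bash
cat > ik2.py <<'E'
from ik import *
from scipy.optimize import least_squares
D=[([18.312,89.639,0,72.044],[-1.146],[575,0,404.8],[-90,0,0]),([15.22,94.09,0,70.69],[-44.79],[391.75,-372.6,404.8],[-90,0,-59]),
([22.9,108.3],[12.7],[493.7,169.9,255],[-71.2,-.3,24.2]),([16.2,100.7],[12.7],[491.4,169.4,360.2],[-71.1,0,24.2]),([4.7,115.6],[-21.6],[397.3,-174.7,360.6],[-71.1,.1,-148.3]),
([13.7,123.7],[-22.4],[402.2,-183.6,254.3],[-70.9,.1,-148.7]),([12.8,125.3],[-25.0],[388.6,-192.9,253.7],[-70.6,.1,-142.8]),([8.1,99.3],[6.5],[469.8,64.7,432.3],[-90,0,12.4])]
def pl(p,q2,q3):
    a,b=np.radians(q2),np.radians(q2+q3); return np.array([p[0]+p[2]*np.sin(a)+p[3]*np.sin(b)+p[5]*np.cos(b), p[1]+p[2]*np.cos(a)+p[3]*np.cos(b)-p[5]*np.sin(b)])
def wc(pos,M,L,q1): w=np.array(pos)-L*M[:,1]; return np.array([np.hypot(w[0],w[1]),w[2]]),np.degrees(np.arctan2(w[1],w[0]))
def res(p):
    return np.concatenate([pl(p,k[0][0],k[0][1])-wc(k[2],E('xyz',k[3]).as_matrix(),p[4],k[1][0])[0] for k in D])
r=least_squares(res,[0,300,400,400,100,0]);p=r.x
def solve(pos,Mt):
    w,q1=wc(pos,Mt.as_matrix(),p[4],0); s=least_squares(lambda q:pl(p,*q)-w,[15,122]).x
    return q1,s,(E('y',s.sum()).inv()*E('z',q1).inv()*Mt*C.inv()).as_euler('ZYZ',degrees=True)
if __name__=="__main__":
    print(p.round(1),np.abs(r.fun).max().round(2))
    o=np.array([479.6,-312.5,0]);
    for dy in(0,6,12,18):
        Mt=E('z',-148.7+dy)*E('x',-90)*R.from_rotvec([.33,0,0]); b=np.array([np.cos(np.radians(-58.7+dy)),np.sin(np.radians(-58.7+dy)),0])
        for back,z in((95,90),(95,46),(85,46),(60,46),(40,46),(40,42)):
            q1,s,w=solve(o-back*b+[0,0,z]-172*Mt.as_matrix()[:,1],Mt); print(dy,back,z,round(q1,1),s.round(1),w.round(1))
E
python3 ik2.py
```

```text
[  2.  139.9 588.3 415.8 142.1  24.7] 0.32
0 95 90 -20.9 [ 13.8 123.9] [-23.9  29.3 147.4]
0 95 46 -20.9 [ 18.3 126.9] [-31.   22.7 155.2]
0 85 46 -21.8 [ 18.8 125.9] [-30.1  22.8 153.6]
0 60 46 -23.8 [ 20.2 123.4] [-28.   23.3 149.5]
0 40 46 -25.2 [ 21.3 121.3] [-26.3  23.8 146.4]
0 40 42 -25.2 [ 21.7 121.5] [-27.   23.2 147.1]
6 95 90 -23.4 [ 12.9 125.2] [-20.7  26.7 136.6]
6 95 46 -23.4 [ 17.5 128.3] [-28.   19.7 144.6]
6 85 46 -24.1 [ 18.1 127.2] [-27.   20.  142.9]
6 60 46 -25.7 [ 19.6 124.4] [-24.6  20.7 138.8]
6 40 46 -26.9 [ 20.8 122.2] [-22.7  21.4 135.9]
6 40 42 -26.9 [ 21.2 122.4] [-23.4  20.8 136.6]
12 95 90 -26.2 [ 12.2 126.2] [-15.9  24.6 124. ]
12 95 46 -26.2 [ 17.  129.3] [-22.6  17.2 131.2]
12 85 46 -26.7 [ 17.6 128.2] [-21.6  17.6 129.7]
12 60 46 -27.8 [ 19.1 125.3] [-19.2  18.6 126.2]
12 40 46 -28.7 [ 20.4 122.9] [-17.5  19.5 123.6]
12 40 42 -28.7 [ 20.8 123.1] [-18.   18.9 124.2]
18 95 90 -29.1 [ 11.8 126.9] [ -9.6  23.  109.8]
18 95 46 -29.1 [ 16.6 130. ] [-14.2  15.3 114.7]
18 85 46 -29.4 [ 17.2 128.8] [-13.5  15.8 113.6]
18 60 46 -30.1 [ 18.9 125.8] [-11.7  17.1 111.3]
18 40 46 -30.6 [ 20.2 123.3] [-10.5  18.1 109.6]
18 40 42 -30.6 [ 20.6 123.6] [-10.9  17.5 110. ]
```

Request:
carry_out(increments=[[[-0.004,0,0],[0,11,-1.6],1],[[-0.008,0,0],[0,22,-3.2],1],[[-0.008,0,0],[0,34,-4.8],1],[[-0.008,0,0],[0,42,-6],1],[[-0.008,0,0],[0,45.5,-6.4],1],[[-0.008,0,0],[0,45.5,-6.4],1],[[-0.008,0,0],[0,45.5,-6.4],1]])

```text
time_s: 12.68
ee_pos: [393.8, -200.1, 208.0]
ee_rot: [-71.2, 0.0, -142.8]
force: [0.6, -0.8, -3.2]
gripper_width: 31.8
```

```bash
python3 d.py -39.8 46 -4.2;  python3 - <<'E'
from h import *
f,z,K,T=cam("wrist");P=cloud(z,K,T);Q=P.reshape(-1,3)
Rg=R.from_euler('z',-58.7,degrees=True).as_matrix();q=(Q-[479.6,-312.5,0])@Rg
b=np.array([np.cos(.105),np.sin(.105)]);A=q[:,:2]@b;B=q[:,1]*b[0]-q[:,0]*b[1]
for c in(-35,-23,-15,-10,0):
    k=(abs(A-c)<3)&(abs(B)<12)&(q[:,2]<45)&(q[:,2]>10);print(c,k.sum(),np.median(q[k,2]).round(1))
k=(abs(abs(q[:,1])-26)<4)&(q[:,0]>-50)&(q[:,0]<-10)&(abs(q[:,2]-20)<4);print("table",k.sum(),np.median(q[k,2]))
E
```

```text
12.6833 pos [ 393.8 -200.1  208. ] rot [ -71.2    0.  -142.8] q [-25.7  18.1 127.3 -26.1  19.5 140.6] w 31.8 F [ 0.6 -0.8 -3.2]
G in gauge now [-85.4  -9.1  45.2]
shift tool [-0.1 14.  43.5] turn [ 0.001 -0.001  0.   ] Pt [ 421.6 -236.3  208.7]
-35 341 27.5
-23 382 27.1
-15 374 27.1
-10 272 27.1
0 322 20.3
table 1568 20.285352651973497
```

Request:
carry_out(increments=[[[0,0,0],[0,1.4,4.4],1],[[0,0,0],[0,3.5,11],1],[[0,0,0],[0,5.6,17.5],1],[[0,0,0],[0,7.7,24],1],[[0,0,0],[0,9.8,30.5],1],[[0,0,0],[0,12,37],1],[[0,0,0],[0,13.4,41.5],1],[[0,0,0],[0,14,43.5],1],[[0,0,0],[0,14,43.5],1],[[0,0,0],[0,14,43.5],1]])

```text
time_s: 13.57
ee_pos: [421.0, -236.4, 208.4]
ee_rot: [-71.2, -0.0, -142.8]
force: [0.2, 0.0, -2.9]
gripper_width: 31.8
```

```bash
cat > chk.py <<'E'
from h import *
f,z,K,T=cam("wrist");P=cloud(z,K,T);Q=P.reshape(-1,3);cv2.imwrite("pics/chk.png",f)
Rg=R.from_euler('z',-58.7,degrees=True).as_matrix();q=(Q-[479.6,-312.5,0])@Rg
b=np.array([np.cos(.105),np.sin(.105)]);A=q[:,:2]@b;B=q[:,1]*b[0]-q[:,0]*b[1]
for c in range(-34,44,3):
    k=(abs(A-c)<1.5)&(abs(B)<12)&(q[:,2]<46)&(q[:,2]>10)
    if k.sum()>8: print((c,k.sum(),np.median(q[k,2]).round(1)),end=' ')
E
python3 chk.py; python3 d.py -39.8 43 -4.2
```

```text
(-34, np.int64(238), np.float64(37.4)) (-31, np.int64(219), np.float64(37.5)) (-28, np.int64(210), np.float64(37.4)) (-25, np.int64(209), np.float64(37.4)) (-22, np.int64(237), np.float64(37.4)) (-19, np.int64(218), np.float64(33.2)) (-16, np.int64(65), np.float64(32.5)) 13.6167 pos [ 420.9 -236.3  208.4] rot [ -71.2   -0.  -142.8] q [-28.4  20.7 122.3 -21.7  21.2 133.5] w 31.5 F [ 0.6  0.2 -3.5]
G in gauge now [-40.6  -5.   45.5]
shift tool [-0.5  2.7 -0.4] turn [ 0.003 -0.001  0.001] Pt [ 421.6 -236.3  205.7]
```

Request:
carry_out(increments=[[[0,0,0],[-0.5,0.5,1.4],1],[[0,0,0],[-0.5,1,2.8],1],[[0,0,0],[-0.5,1.5,2.6],1],[[0,0,0],[-0.5,2,2.5],1],[[0,0,0],[-0.5,2.5,2.3],1],[[0,0,0],[-0.5,2.8,2.2],1],[[0,0,0],[-0.5,2.8,2.2],1]])

```text
time_s: 14.2
ee_pos: [423.3, -238.5, 206.5]
ee_rot: [-71.2, -0.0, -142.8]
force: [-0.8, 0.2, -2.4]
gripper_width: 31.6
```

```bash
python3 chk.py; python3 d.py -37 41 -4
```

```text
(-34, np.int64(208), np.float64(35.8)) (-31, np.int64(214), np.float64(35.5)) (-28, np.int64(242), np.float64(35.6)) (-25, np.int64(155), np.float64(35.7)) 14.25 pos [ 423.3 -238.5  206.5] rot [ -71.2   -0.  -142.8] q [-28.5  21.1 122.  -21.7  21.  133.5] w 32.0 F [ 0.1 -0.2 -2.5]
G in gauge now [-37.4  -3.9  43.7]
shift tool [ 0.2  2.7 -0.9] turn [ 0.002 -0.001  0.001] Pt [ 423.2 -238.6  203.7]
```

Request:
carry_out(increments=[[[0,0,0],[0,0.3,-0.1],1],[[0,0,0],[0,0.6,-0.2],1],[[0,0,0],[0,0.6,-0.2],1],[[0,0,0],[0,0.6,-0.2],1]])

```text
time_s: 14.58
ee_pos: [423.3, -238.5, 206.1]
ee_rot: [-71.2, -0.0, -142.8]
force: [-1.2, 0.2, -0.1]
gripper_width: 31.4
```

Request:
carry_out(increments=[[[0,0,0],[0,0.3,-0.1],1],[[0,0,0],[0,0.5,-0.17],1],[[0,0,0],[0,0.5,-0.17],1]])

```text
time_s: 14.83
ee_pos: [423.3, -238.4, 206.1]
ee_rot: [-71.2, -0.0, -142.8]
force: [-2.6, 2.5, 5.1]
gripper_width: 32.1
```

```bash
python3 chk.py; python3 d.py -37 41 -4
```

```text
(-34, np.int64(221), np.float64(35.3)) (-31, np.int64(209), np.float64(35.2)) (-28, np.int64(212), np.float64(35.3)) (-25, np.int64(177), np.float64(35.3)) 14.8833 pos [ 423.3 -238.4  206. ] rot [ -71.2    0.  -142.8] q [-28.5  21.2 122.1 -21.9  20.9 133.7] w 31.3 F [-2.1  2.9  5.3]
G in gauge now [-37.3  -3.9  43.2]
shift tool [ 0.2  2.2 -0.7] turn [ 0.001 -0.001  0.   ] Pt [ 423.2 -238.6  203.7]
```

Request:
carry_out(increments=[[[0,0,0],[0,0,0],0.6],[[0,0,0],[0,0,0],0.5],[[0,0,0],[0,0,0],0.45],[[0,0,0],[0,0,0],0.45],[[0,0,0],[0,-8,0],0.45],[[0,0,0],[0,-25,0],0.45],[[0,0,0],[0,-50,-5],0.45],[[0,0,0],[0,-80,-25],0.45],[[0,0,0],[0,-110,-50],0.45],[[0,0,0],[0,-110,-50],0.45]])

```text
time_s: 15.72
ee_pos: [370.3, -169.9, 296.0]
ee_rot: [-71.1, 0.1, -142.7]
force: [-0.2, 0.2, 0.1]
gripper_width: 50.1
```

```bash
python3 chk.py; python3 d.py -37 41 -4; python3 - <<'E'
import cv2; f=cv2.imread('pics/chk.png'); cv2.imwrite('pics/w9.png',f)
E
```

```text
(-34, np.int64(95), np.float64(35.4)) (-31, np.int64(99), np.float64(35.3)) (-28, np.int64(87), np.float64(35.3)) (-25, np.int64(99), np.float64(35.3)) (-22, np.int64(94), np.float64(35.1)) (-19, np.int64(92), np.float64(35.5)) (-16, np.int64(48), np.float64(35.0)) (-13, np.int64(84), np.float64(30.5)) (-10, np.int64(91), np.float64(30.3)) (-7, np.int64(90), np.float64(30.1)) (-4, np.int64(88), np.float64(30.3)) (-1, np.int64(81), np.float64(30.4)) (2, np.int64(51), np.float64(30.3)) (5, np.int64(38), np.float64(30.2)) (8, np.int64(37), np.float64(30.3)) (11, np.int64(40), np.float64(30.1)) (14, np.int64(27), np.float64(25.5)) (17, np.int64(20), np.float64(25.0)) 15.7667 pos [ 371.8 -171.   295.3] rot [-7.110e+01  1.000e-01 -1.427e+02] q [-23.1   7.1 124.5 -17.   33.  132.6] w 50.5 F [-0.  -0.6 -0. ]
G in gauge now [-121.4  -12.5  132.6]
shift tool [  0.3 114.1  50.6] turn [-0.001 -0.    -0.002] Pt [ 423.2 -238.6  203.7]
```

```bash
cat > to.py <<'E'
from h import *
import sys
x,y,z,yaw=map(float,sys.argv[1:5])
s=env.state();M=R.from_euler('xyz',s["ee_rot"],degrees=True).as_matrix()
Mt=(R.from_euler('z',yaw,degrees=True)*R.from_euler('x',-90,degrees=True)).as_matrix()
print(s["time_s"],s["ee_pos"].round(1),s["ee_rot"].round(1),s["qpos"].round(1),round(s["gripper_width"],1))
print("shift",(M.T@(np.array([x,y,z])-s["ee_pos"])).round(1),"turn",R.from_matrix(M.T@Mt).as_rotvec().round(3))
E
python3 to.py 371 -171 450 -59; python3 to.py 437 -349 450 -59
python3 - <<'E'
from h import *
f,z,K,T=cam("wrist");q=(cloud(z,K,T).reshape(-1,3)-[479.6,-312.5,0])@R.from_euler('z',-58.7,degrees=True).as_matrix()
b=np.array([np.cos(.105),np.sin(.105)]);A=q[:,:2]@b;B=q[:,1]*b[0]-q[:,0]*b[1]
for lo,hi,zz in((-35,-18,35.3),(-12,-6,30.3)):
    k=(A>lo)&(A<hi)&(abs(B)<22)&(abs(q[:,2]-zz)<2);print(k.sum(),np.percentile(B[k],[1,99]).round(1))
for zz,lo,hi in((35.3,-30,0),(30.3,-30,30)):
    k=(abs(q[:,2]-zz)<1.5)&(abs(B)<13)&(A>lo)&(A<hi);print("A",np.percentile(A[k],[0,1,99,100]).round(1))
k=(q[:,2]>45)&(q[:,2]<78)&(np.hypot(q[:,0],q[:,1])<14);print("foot",k.sum(),q[k].mean(0).round(1),np.percentile(q[k],[2,98],axis=0).round(1).tolist())
E
```

```text
15.7667 [ 371.8 -171.   295.3] [-7.110e+01  1.000e-01 -1.427e+02] [-23.1   7.1 124.5 -17.   33.  132.6] 50.5
shift [   0.4 -146.5   49.8] turn [-0.271 -1.446  0.24 ]
15.7667 [ 371.8 -171.   295.3] [-7.110e+01  1.000e-01 -1.427e+02] [-23.1   7.1 124.5 -17.   33.  132.6] 50.5
shift [ 55.8 -87.7 221.5] turn [-0.271 -1.446  0.24 ]
717 [-15.3  16.3]
222 [-14.7  15.7]
A [-29.8 -29.7 -16.1 -16. ]
A [-14.2 -14.   11.6  11.9]
foot 166 [-3.4  0.7 53.9] [[-6.3, -4.5, 46.3], [2.0, 6.1, 66.6]]
```

Request:
carry_out(increments=[[[0,0,0],[0,-36,12],0.5],[[0,0,0],[0,-73,25],0.5],[[-0.06,-0.2,0.05],[0,-110,37],0.5],[[-0.1,-0.35,0.08],[0,-146,50],0.5],[[-0.13,-0.5,0.1],[0,-146,50],0.5],[[-0.271,-1.446,0.24],[0.4,-146,50],0.5],[[-0.271,-1.446,0.24],[0.4,-146,50],0.5],[[-0.271,-1.446,0.24],[0.4,-146,50],0.5],[[-0.271,-1.446,0.24],[0.4,-146,50],0.5],[[-0.271,-1.446,0.24],[0.4,-146,50],0.5]])

```text
time_s: 16.65
ee_pos: [373.8, -173.8, 447.0]
ee_rot: [-84.6, -2.4, -87.1]
force: [-0.3, -0.5, -0.6]
gripper_width: 45.5
```

```bash
python3 to.py 436.8 -348.6 450 -59
```

```text
16.65 [ 373.8 -173.8  447. ] [-84.6  -2.4 -87.1] [-26.8   0.4 105.9   0.7  67.9  60. ] 45.5
shift [177.7   9.4  53.3] turn [-0.082 -0.488  0.063]
```

Request:
carry_out(increments=[[[-0.082,-0.488,0.063],[35,2,10],0.5],[[-0.082,-0.488,0.063],[72,4,21],0.5],[[-0.082,-0.488,0.063],[108,6,32],0.5],[[-0.082,-0.488,0.063],[145,8,43],0.5],[[-0.082,-0.488,0.063],[170,9,51],0.5],[[-0.082,-0.488,0.063],[177.7,9.4,53.3],0.5],[[-0.082,-0.488,0.063],[177.7,9.4,53.3],0.5],[[-0.082,-0.488,0.063],[177.7,9.4,53.3],0.5]])

```text
time_s: 17.32
ee_pos: [435.1, -348.3, 449.9]
ee_rot: [-89.9, 0.0, -59.3]
force: [-0.8, 0.8, 0.6]
gripper_width: 45.8
```

```bash
python3 to.py 436.8 -348.6 347.7 -59; python3 - <<'E'
from h import *
f,z,K,T=cam("wrist");q=(cloud(z,K,T).reshape(-1,3)-[479.6,-312.5,0])@R.from_euler('z',-58.7,degrees=True).as_matrix()
k=(q[:,2]>160)&(q[:,2]<200)&(np.hypot(q[:,0]-8,q[:,1]+47)<14);print("ball",k.sum(),q[k].mean(0).round(1),q[k].max(0).round(1),q[k].min(0).round(1))
E
```

```text
17.3167 [ 435.1 -348.3  449.9] [-89.9   0.  -59.3] [-39.9  15.3  87.4   0.1  77.3  19.4] 45.8
shift [  1.2 102.2   1.1] turn [-0.001 -0.006 -0.   ]
ball 406 [  7.5 -45.5 178.7] [ 16.2 -36.7 185.7] [ -0.9 -56.1 160.1]
```

Request:
carry_out(increments=[[[0,0,0],[1,30,1],0.5],[[0,0,0],[1,62,1],0.5],[[0,0,0],[1,88,1],0.5],[[0,0,0],[1,100,1],0.5],[[0,0,0],[1,102,1],0.5],[[0,0,0],[1,102,1],0.5]])

```text
time_s: 17.87
ee_pos: [436.5, -347.4, 349.0]
ee_rot: [-89.9, -0.1, -59.2]
force: [0.0, -0.9, 0.2]
gripper_width: 45.3
```

Request:
carry_out(increments=[[[0,0,0],[0,0,0],1],[[0,0,0],[0,0,0],1],[[0,0,0],[0,0,0],1],[[0,0,0],[0,0,0],1],[[0,0,0],[0,0,0],1],[[0,0,0],[0,0,0],1]], force=6)

```text
time_s: 18.37
ee_pos: [436.1, -348.1, 349.6]
ee_rot: [-90.0, -0.0, -59.3]
force: [-4.3, 2.5, 4.2]
gripper_width: 17.2
```

```bash
python3 to.py 436.8 -348.6 347.7 -59; python3 -c "
import numpy as np
a0=np.radians(-15)+1.465
for th in np.arange(1.35,0.5,-.1).tolist()+[.62,.59]:
    a=th-np.radians(15);print(round(th,2),round(-80*(np.sin(a)-np.sin(a0)),1),round(-80*(np.cos(a)-np.cos(a0)),1))"
```

```text
18.3667 [ 436.1 -348.1  349.6] [-90.   -0.  -59.3] [-39.8  19.1  96.8   0.   64.   19.5] 17.2
shift [0.8 1.9 0.3] turn [-0.001 -0.005  0.   ]
1.35 3.8 -8.4
1.25 7.9 -15.3
1.15 12.6 -21.7
1.05 17.9 -27.7
0.95 23.8 -33.0
0.85 30.3 -37.8
0.75 37.1 -41.9
0.65 44.4 -45.3
0.55 51.9 -48.0
0.62 46.6 -46.2
0.59 48.9 -47.0
```

Request:
carry_out(increments=[[[0,0,0],[0,1.7,-4.2],1],[[0,0,0],[0,3.8,-8.4],1],[[0,0,0],[0,5.8,-11.9],1],[[0,0,0],[0,7.9,-15.3],1],[[0,0,0],[0,10.2,-18.5],1],[[0,0,0],[0,12.6,-21.7],1],[[0,0,0],[0,15.2,-24.7],1],[[0,0,0],[0,17.9,-27.7],1],[[0,0,0],[0,20.8,-30.4],1],[[0,0,0],[0,23.8,-33],1]])

```text
time_s: 19.2
ee_pos: [408.0, -365.2, 324.4]
ee_rot: [-89.9, -0.0, -59.3]
force: [-2.7, 3.7, -1.0]
gripper_width: 17.3
```

Request:
carry_out(increments=[[[0,0,0],[0,3.2,-2.4],1],[[0,0,0],[0,6.5,-4.8],1],[[0,0,0],[0,9.9,-6.9],1],[[0,0,0],[0,13.3,-8.9],1],[[0,0,0],[0,15.5,-10],1],[[0,0,0],[0,17.6,-11],1],[[0,0,0],[0,19.1,-11.7],1],[[0,0,0],[0,20.6,-12.3],1],[[0,0,0],[0,20.6,-12.3],1]])

```text
time_s: 19.95
ee_pos: [397.8, -371.3, 303.6]
ee_rot: [-89.9, -0.0, -59.3]
force: [-1.2, 5.1, -2.0]
gripper_width: 17.3
```

```bash
cat > ft.py <<'E'
from h import *
s=env.state();print(s["time_s"],s["ee_pos"].round(1),s["ee_rot"].round(1),s["force"].round(1),round(s["gripper_width"],1))
for n in("wrist","side","scene"):
    f,z,K,T=cam(n);q=(cloud(z,K,T).reshape(-1,3)-[479.6,-312.5,0])@R.from_euler('z',-58.7,degrees=True).as_matrix()
    k=(q[:,2]>40)&(q[:,2]<110)&(np.hypot(q[:,0]-8,q[:,1]+92)<25);print(n,"ball area",k.sum(),q[k].mean(0).round(1) if k.sum() else '')
    k=(abs(q[:,0])<7)&(abs(q[:,1])<7)&(q[:,2]>27)&(q[:,2]<80);print(n,"foot z hist",np.histogram(q[k,2],bins=range(26,82,4))[0])
E
python3 ft.py
```

```text
19.95 [ 397.8 -371.3  303.6] [-89.9  -0.  -59.3] [-1.2  5.1 -2. ] 17.3
wrist ball area 0 
wrist foot z hist [0 0 0 0 0 0 0 0 0 0 0 0 0]
side ball area 0 
side foot z hist [1 1 2 0 0 0 0 0 0 0 0 0 0]
scene ball area 0 
scene foot z hist [2 5 7 1 0 0 0 0 0 0 0 0 0]
```

Request:
carry_out(increments=[[[0,0,0],[0,0.5,-0.2],1],[[0,0,0],[0,1,-0.4],1],[[0,0,0],[0,1.5,-0.6],1],[[0,0,0],[0,2,-0.7],1],[[0,0,0],[0,2.5,-0.9],1],[[0,0,0],[0,2.5,-0.9],1]])

```text
time_s: 20.6
ee_pos: [397.1, -371.7, 301.8]
ee_rot: [-89.9, -0.0, -59.3]
force: [-1.6, 5.7, 1.8]
gripper_width: 16.9
```

Request:
carry_out(increments=[[[0,0,0],[0,0.5,-0.2],1],[[0,0,0],[0,1,-0.4],1],[[0,0,0],[0,1.5,-0.6],1],[[0,0,0],[0,1.5,-0.6],1]])

```text
time_s: 20.93
ee_pos: [396.7, -371.9, 300.8]
ee_rot: [-89.8, -0.0, -59.3]
force: [-1.4, 6.6, 4.5]
gripper_width: 17.2
```

Request:
carry_out(increments=[[[0,0,0],[0,0.5,-0.2],1],[[0,0,0],[0,1,-0.4],1],[[0,0,0],[0,1.5,-0.6],1],[[0,0,0],[0,1.5,-0.6],1]])

```text
time_s: 21.27
ee_pos: [396.3, -372.1, 299.7]
ee_rot: [-89.8, -0.1, -59.3]
force: [-1.0, 8.4, 5.9]
gripper_width: 17.1
```

Request:
carry_out(increments=[[[0,0,0],[0,-1.5,0.6],1],[[0,0,0],[0,-1.5,0.6],0.7],[[0,0,0],[0,-1.5,0.6],0.5],[[0,0,0],[0,-1.5,0.6],0.5],[[0,0,0],[0,-1.5,0.6],0.5],[[0,0,0],[0,-15,-5],0.5],[[0,0,0],[0,-50,-12],0.5],[[0,0,0],[0,-90,-15],0.5],[[0,0,0],[0,-120,-15],0.5],[[0,0,0],[0,-120,-15],0.5]])

```text
time_s: 22.1
ee_pos: [383.6, -381.7, 426.1]
ee_rot: [-89.7, -1.0, -59.3]
force: [1.0, -0.8, 0.8]
gripper_width: 45.9
```

```bash
python3 ft.py; python3 - <<'E'
from h import *
f,z,K,T=cam("wrist");q=(cloud(z,K,T).reshape(-1,3)-[479.6,-312.5,0])@R.from_euler('z',-58.7,degrees=True).as_matrix()
k=(q[:,2]>60)&(q[:,2]<160)&(abs(q[:,0]-8)<14)&(q[:,1]<-60)&(q[:,1]>-110);t=q[k];print("ball",k.sum(),t.mean(0).round(1),np.percentile(t,[1,99],axis=0).round(1).tolist())
b=np.array([np.cos(.105),np.sin(.105)]);A=q[:,:2]@b;B=q[:,1]*b[0]-q[:,0]*b[1]
for zz in(40.3,35.3,30.3,25.3):
    k=(abs(q[:,2]-zz)<1.5)&(abs(B)<18)&(A>-95)&(A<45);print(zz,k.sum(),np.percentile(A[k],[1,99]).round(1),np.percentile(B[k],[1,99]).round(1)) if k.sum()>5 else 0
E
```

```text
22.1 [ 383.6 -381.7  426.1] [-89.7  -1.  -59.3] [ 1.  -0.8  0.8] 45.9
wrist ball area 0 
wrist foot z hist [0 0 0 0 0 0 0 0 0 0 0 0 0]
side ball area 0 
side foot z hist [6 1 7 4 2 3 2 3 2 0 0 0 0]
scene ball area 0 
scene foot z hist [2 9 5 7 2 3 3 3 3 1 5 1 2]
ball 577 [  7.4 -83.8 130. ] [[-0.7, -101.0, 118.8], [15.2, -60.2, 137.7]]
40.3 1200 [-87.  -43.9] [-14.9  16.5]
35.3 458 [-54.5 -26.8] [-15.1  16.5]
30.3 8 [-83.9 -28.9] [-15.2 -15.1]
25.3 101 [-74.5  39.8] [-15.2  -9.7]
```

```bash
python3 - <<'E'
from h import *
f,z,K,T=cam("side");q=cloud(z,K,T);o=np.load("side0.npz");p=cloud(o["z"],o["K"],o["T"])
for n,c in dict(jar=(470,55),dish=(555,35),weight=(548,-45),tall=(625,60),loupe=(515,-120),glue=(580,-415)).items():
    g=lambda P:np.array([P[(np.hypot(P[...,0]-c[0],P[...,1]-c[1])<45)&(P[...,2]>6)&(P[...,2]<110)].mean(0)]).round(1)[0]
    print(n,g(p),g(q))
s=env.state();print(s["qvel"].round(2),s["force"].round(1))
print(env.job_done())
E
```

```text
jar [461.8  43.5  45.7] [461.9  43.3  45.4]
dish [554.8  36.4   9.8] [553.1  46.2  10. ]
weight [561.2 -48.9  32.7] [nan nan nan]
tall [617.7  55.8  51.5] [611.8  66.8  52.8]
loupe [ 527.6 -120.4   10.3] [nan nan nan]
glue [ 578.7 -414.9   52.4] [ 578.5 -415.    53.1]
[ 0.05  0.28  0.14 -0.12  0.13 -0.01] [ 0.  -0.7 -0.2]
the job is handed in; nothing more can be done
None<stdin>:4: RuntimeWarning: Mean of empty slice.
  ret = um.true_divide(
```

The job is handed in at about 22 s of the 72 s allowed. I swung the lever up to about 1.46 rad by the ball. I took the block from the cradle with the gripper leaning 19° and laid it on the gauge table, turned about 6° from the gauge's axis. I then lowered the lever slowly by its ball until the wrist force showed the foot resting, and let go and backed off.

**What the last checks showed**
- **Block:** it lies flat, with its step faces at the expected heights over the table. The foot is 1–2 mm along and under 1 mm across from the centre of the 10 mm step.
- **Lever:** after release the ball stood at about 128–129 mm. That matches roughly 0.61–0.62 rad, which is the foot on the 10 mm step.
- **Robot:** the force reading was near zero and the arm was clear of everything.

**What I could not confirm**
- **Foot contact:** I did not measure the foot directly at the end, because the last wrist view was blocked. It is inferred from the ball height, the rise in force and sparse depth points.
- **Jar and glue stick:** both are unmoved.
- **Brass weight and loupe:** the arm hid them in the final check, so they are unverified.
- **Dish and tall jar:** their averages shifted by about 10–12 mm. I put that down to the arm partly hiding them, since every move kept well above or away from them, but I did not confirm it.

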